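# Mix the red paint and line up the jars

### The arm

A 7-joint arm with a two-finger parallel gripper is mounted at the origin on the work surface. World frame = base frame: x ahead of the robot, y to its left, z up, the work surface at z = 0. Lengths are in m, angles in rad, forces in N, time in s.
With the tool pointing down it reaches from about 0.425 to 0.95 m from the base axis. Payload 4.7 kg.
Tool frame: the origin (TCP) lies at the very end of the fingers, on their centre line; the grasp point (between the pads) lies 19 mm behind it (bot.grip_point_offset is the distance from the TCP to the grasp point, in m); z points along the fingers, x is the direction in which the jaws open and shut, and the axes are right-handed (so a half turn about z gives the same grasp; the last joint's range is limited). The gripper opens to 85 mm and grips with 20 to 120 N. Pads are 22 mm wide; open, the fingers measure 114 mm over their backs; the gripper's body (76 mm by 85 mm) begins 54 mm behind the grasp point. The pads swing forward as they close: fully open they stand 13 mm farther back than shut.
Start: joints at [-1.358, 0.469, -0.049, 1.532, 0.024, 1.141, -0.082], TCP at [0.162, 0.655, 0.231] pointing down, gripper open.
Joint ranges: [-2.59, 2.59], [-0.33, 1.99], [-1.39, 1.29], [0.1, 2.45], [-1.04, 4.18], [0.21, 1.99], [-2.66, 2.66]. Speed limits (rad/s): [2.57, 2.57, 3.14, 3.14, 3.14, 3.14, 3.14].

### API

Orientations are given as [roll, pitch, yaw] about the fixed x, y, z axes, in that order (R = Rz(yaw) Ry(pitch) Rx(roll)).
In Python, from plant import bot gives the robot as it stands.
- The arm moves only by the shell command python3 -m crank 'ROWS' [FORCE]. ROWS is JSON, a list that holds one entry, the list of rows, each a list of 5 numbers: the opening, from 0 (shut) to 1 (fully open), then the shift along the tool's x, y, z in units of 30 mm (1.0 is 30 mm), then the turn about the tool's z in units of 8 degrees (1.0 is 8 degrees). A call has 1 to 10 rows; each row shifts and turns the commanded pose from where the row before left it, along the tool's axes as they then stand; what a row does not reach is not made up. A row lasts 1/8 s, in which the tool goes at most 62.5 mm and 10.7 degrees, less where a joint would pass 70% of its speed; a pose out of reach is approached as far as the arm can. A call is refused whole if a number of a shift passes 1 or a number of a turn 1, either way. A call with a gripper value outside its range is refused whole. The fingers move at their own pace and stop on an object; FORCE is the grip in N (left out, the last holds). Time passes only in rows, so rows that do not move let the fingers close. It gives the time, the measured TCP pose, the force and the opening at its end, in the units of the state.
- bot.observe(): the state, without advancing time (a new reading comes with each control period).
- bot.read_camera(name): name is "side" or "top"; returns a dict with "img" (420x560x3 uint8, blue, green, red), "K" (3x3 intrinsics, pixels), "position" and "orientation" of the camera in the world. Camera axes: x right, y down, z forward; pixel columns grow to the right and rows downward; lengths in m; the calibration is good to about 2 mm. A picture is of the moment at which its call begins. There is no depth.
- bot.hand_in(): hands the job in, once; it reports no verdict.
The state is a dict: "clock": time; "joints": joint angles; "joint_velocities": joint speeds; "tau": joint torques, N m; "ee_pos": TCP position; "tool_rot": TCP orientation; "contact_force": force on the tool from outside, world axes, zero at the start; "torque": the same for the moment, N m; "width": finger opening in m.
Only numpy, scipy, OpenCV 4.12 (cv2) and the standard library are available. Lean on these libraries where they do the work, as an engineer would, in place of code of your own. Each camera call takes 0.05 s, during which the arm holds its last target. There are 200 camera calls.

### The job

The red paint has settled: take the red jar, press it upright and centred onto the round mixer's sprung pad until the pad is fully down, and keep holding it down for two full seconds. Then line up the three jars in the tray as a tidy, evenly spaced row, backs touching the raised ledge and each centred at a white tick: red at the middle tick, put down gently rather than dropped, yellow and blue each nudged back to the end tick it is already standing in front of. Keep all jars upright, and leave the brush pot, palette knife and varnish tin where they are.

Things in the scene. Friction and masses are not known exactly. Their poses are not given: they have to be found in the camera images.
- jar_red: closed paint jar, red body and red screw cap, upright cylinder 56 mm across and 60 mm high, 0.16 to 0.28 kg; origin at the centre of its underside, z up along its axis; it starts standing on the table beside the tray, on the side away from the mixer
- jar_yellow: closed paint jar, yellow body and yellow screw cap, upright cylinder 56 mm across and 60 mm high, 0.16 to 0.28 kg; origin at the centre of its underside, z up along its axis; it starts in the tray, in front of one end tick (left or right), some way off the ledge
- jar_blue: closed paint jar, blue body and blue screw cap, upright cylinder 56 mm across and 60 mm high, 0.16 to 0.28 kg; origin at the centre of its underside, z up along its axis; it starts in the tray, in front of the other end tick, some way off the ledge
- tray: dark grey paint tray fixed to the table, 260 (its x) by 340 mm (its y), origin centre of underside, x points away from the robot; floor 8 mm above the table; rims 12 mm high at the near side and ends; along the far side a raised ledge, its top 24 mm above the table, its face at x = +98 mm, with white ticks across it at y = +110, 0, -110 mm
- mark_left (a point): left (tray +y) white tick on the tray's ledge: the point at the foot of the ledge's face, on the tray floor, below the tick; a jar stands right when its underside centre lies 28 mm from here towards the robot side of the tray (tray -x)
- mark_mid (a point): middle white tick on the tray's ledge: the point at the foot of the ledge's face, on the tray floor, below the tick; a jar stands right when its underside centre lies 28 mm from here towards the robot side of the tray (tray -x)
- mark_right (a point): right (tray -y) white tick on the tray's ledge: the point at the foot of the ledge's face, on the tray floor, below the tick; a jar stands right when its underside centre lies 28 mm from here towards the robot side of the tray (tray -x)
- mixer: round white touch mixer fixed to the table, 110 mm across at the foot, 94 mm at the top, 50 mm high; origin at the centre of its underside
- pad_top (a point): centre of the upper face of the mixer's sprung pad: black rubber disc 68 mm across, 10 mm thick, with an orange face, 73 mm above the table when up, 61 mm when fully down
- pad (a joint): how far the pad is pressed: 0 m up, 0.012 m fully down; it starts to give at about 4 N and takes about 13 N to bring fully down
- brush_pot: aluminium pot of brushes, 80 mm across, 185 mm high with the brushes, loose; origin at the centre of its underside; to be left alone
- palette_knife: palette knife 200 mm long lying along the near side of the tray, loose; to be left alone
- varnish_tin: small copper-coloured round tin with a green label band, 64 mm across, 90 mm high, loose; origin at the centre of its underside; to be left alone

How it is judged:
On the way:
1. the red jar, held in the gripper, upright and centred (within 18 mm), has the pad fully down (at least 10.5 of its 12 mm) for 1.5 s on end (value of joint pad above 0.0105 m and z of jar_red in the frame of pad_top below 0.006 m and contact force between the fingers and jar_red above 1 N and z of the grasp point in the frame of jar_red below 0.073 m and horizontal distance between jar_red and pad_top below 0.018 m and angle between jar_red's own z axis and vertical below 0.15 rad), for 1.5 s.
At the end, for the whole second after the job is handed in: All three jars stand upright and still on the tray floor with their backs within about 9 mm of the ledge, each centred within 16 mm along the row at its tick: red at the middle, yellow and blue each at the end where it started; the mixer's pad is up again (x of jar_red in the frame of tray between 0.061 and 0.078 m and horizontal distance between jar_red and mark_mid below 0.04 m and y of jar_red in the frame of tray between -0.016 and 0.016 m and z of jar_red in the frame of tray below 0.013 m and angle between jar_red's own z axis and vertical below 0.1 rad and linear speed of jar_red below 0.02 m/s and ((x of jar_yellow in the frame of tray between 0.061 and 0.078 m and horizontal distance between jar_yellow and mark_left below 0.04 m and y of jar_yellow in the frame of tray between 0.094 and 0.126 m and z of each of jar_yellow, jar_blue in the frame of tray below 0.013 m and angle between each of jar_yellow, jar_blue's own z axis and vertical below 0.1 rad and linear speed of each of jar_yellow, jar_blue below 0.02 m/s and x of jar_blue in the frame of tray between 0.061 and 0.078 m and horizontal distance between jar_blue and mark_right below 0.04 m and y of jar_blue in the frame of tray between -0.126 and -0.094 m) or (x of jar_blue in the frame of tray between 0.061 and 0.078 m and horizontal distance between jar_blue and mark_left below 0.04 m and y of jar_blue in the frame of tray between 0.094 and 0.126 m and z of each of jar_blue, jar_yellow in the frame of tray below 0.013 m and angle between each of jar_blue, jar_yellow's own z axis and vertical below 0.1 rad and linear speed of each of jar_blue, jar_yellow below 0.02 m/s and x of jar_yellow in the frame of tray between 0.061 and 0.078 m and horizontal distance between jar_yellow and mark_right below 0.04 m and y of jar_yellow in the frame of tray between -0.126 and -0.094 m)) and distance of each of jar_yellow, jar_blue from where it was at the start of the episode below 0.12 m and value of joint pad below 0.003 m); the robot touches nothing.
It fails at once if a jar is knocked over (tilts more than about 35 degrees) (angle between any of jar_red, jar_yellow, jar_blue's own z axis and vertical above 0.6 rad).
It fails at once if the red jar is dropped (moves faster than 0.6 m/s with no finger on it) (linear speed of jar_red above 0.6 m/s and contact force between the fingers and jar_red below 0.1 N).
It fails at once if the brush pot, the palette knife or the varnish tin is shifted by more than 30 mm (distance of any of brush_pot, palette_knife, varnish_tin from where it was at the start of the episode above 0.03 m).
It also fails if it takes over 67 s, if anything falls off the work surface, if the arm or the gripper's body presses on something with over 40 N, if the wrist force passes 120 N, or if a joint passes its speed limit or range.

## Working session

There is one attempt and no reset: what is moved stays moved. The work goes in short steps, Python scripts to look and compute and a shell command to move; the robot and the scene stay as the last step left them, time stands still between calls to the robot, and variables do not carry over. Pictures are saved under pics/ and viewed, about 8 in all and at most 12, crops included, and the job is handed in when it is done.

```bash
ls; mkdir -p pics; python3 - <<'E'
from plant import bot
import cv2
o=bot.observe(); print(o)
for n in("top","side"):
    c=bot.read_camera(n); cv2.imwrite(f"pics/{n}0.png",c["img"]); print(n,c["K"],c["position"],c["orientation"])
E
```

```text
pics
{'clock': 0.0, 'joints': array([-1.35788527,  0.46942252, -0.04859825,  1.53371847,  0.02407906,
        1.14100499, -0.0823208 ]), 'joint_velocities': array([-2.01662778e-03, -8.42794146e-06, -2.30897614e-03, -9.71294545e-05,
       -1.22230376e-03,  1.22112835e-03,  1.37670391e-04]), 'tau': array([ 1.25708957e-04, -5.10305250e+01, -4.69402748e-02, -2.37718302e+01,
        1.05508271e-02,  7.69740203e-03,  4.97420729e-06]), 'ee_pos': array([0.16147573, 0.65478332, 0.2302638 ]), 'tool_rot': array([3.14153924e+00, 1.96786406e-03, 1.32899079e+00]), 'contact_force': array([-0.96113913, -0.81326879, -0.2454768 ]), 'torque': array([-0.01155091,  0.03788153,  0.01514981]), 'width': 0.08549626279066111}
top [[400.61009552   0.         281.29756051]
 [  0.         400.61009552 217.31120641]
 [  0.           0.           1.        ]] [0.41701454 0.01912307 0.97323975] [-2.98625401 -0.03876915 -1.553538  ]
side [[442.33413214   0.         288.95776664]
 [  0.         442.33413214 203.60760754]
 [  0.           0.           1.        ]] [ 0.34716189 -0.69297522  0.62247145] [-2.21075432  0.00291561 -0.29534297]
```

View pics/top0.png

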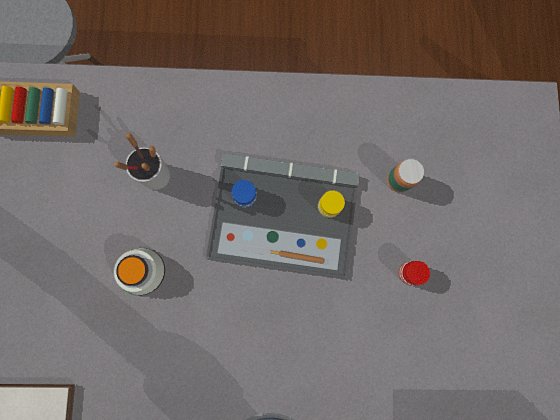

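View pics/side0.png

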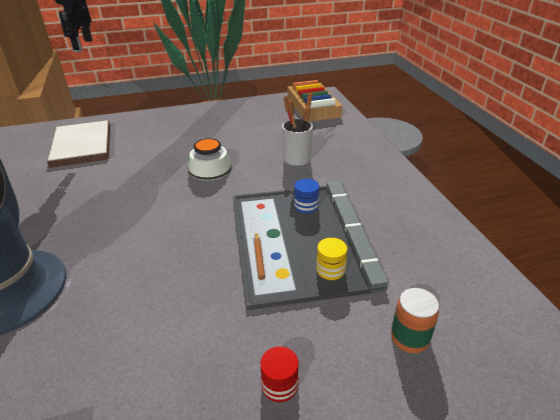

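Top view: the blue jar is at about (244,192), in front of the left tick. Yellow is at (331,204), at the right tick. Red is at (415,272), the orange pad at (132,270), and the ticks at (247,163), (291,170) and (335,176). The side view agrees, and the arm is clear of the scene.

```bash
cat > h.py <<'E'
from plant import bot
import cv2,numpy as np
from scipy.spatial.transform import Rotation as R
HUE={"red":(-8,6),"yellow":(22,34),"blue":(108,125),"orange":(7,18)}
def ray(c,u,z):
    d=R.from_euler("xyz",c["orientation"]).as_matrix()@np.linalg.solve(c["K"],[u[0],u[1],1]); p=np.array(c["position"])
    return (p+d*(z-p[2])/d[2])[:2]
def blobs(c,name,vmin,smin=150):
    h=cv2.cvtColor(c["img"],cv2.COLOR_BGR2HSV).astype(int); lo,hi=HUE[name]
    H=np.where(h[...,0]>150,h[...,0]-180,h[...,0])
    m=((H>=lo)&(H<=hi)&(h[...,1]>smin)&(h[...,2]>vmin)).astype(np.uint8)
    n,l,s,ce=cv2.connectedComponentsWithStats(m)
    out=[]
    for i in range(1,n):
        if s[i,4]>100:
            k=max(cv2.findContours((l==i).astype(np.uint8),cv2.RETR_EXTERNAL,cv2.CHAIN_APPROX_NONE)[0],key=len)
            out.append((s[i,4],ce[i],cv2.fitEllipse(k)))
    return sorted(out,key=lambda b:-b[0])
def ticks(c):
    g=c["img"].min(2); m=np.zeros_like(g); m[150:190,225:350]=(g[150:190,225:350]>185)
    n,l,s,ce=cv2.connectedComponentsWithStats(m.astype(np.uint8))
    return sorted([ce[i] for i in range(1,n) if s[i,4]>8],key=lambda a:a[0])
E
python3 - <<'E'
from h import *
for cn in("top","side"):
    c=bot.read_camera(cn)
    for n,z in(("red",.06),("yellow",.068),("blue",.068),("orange",.073)):
        for v in (70,120,150,180,200):
            for b in blobs(c,n,v)[:2]:
                x,y=b[1]
                if cn=="top" and x<80: continue
                print(cn,n,v,b[0],b[1].round(1),np.round(b[2][0],1),np.round(b[2][1],1),ray(c,b[2][0],z).round(4))
    if cn=="top":
        t=[ray(c,u,.024) for u in ticks(c)]; print("ticks",ticks(c),np.round(t,4))
        d=(t[0]-t[-1]); print(np.linalg.norm(d)); ey=d/np.linalg.norm(d); ex=np.array([ey[1],-ey[0]]); print("ex",ex,"yaw",np.degrees(np.arctan2(ex[1],ex[0])))
        o=np.mean(t,0); print("targets L M R",[ (o-ex*(.114-.070)+ey*k).round(4) for k in(.11,0,-.11)])
E
```

```text
top red 70 528 [415.9 272.5] [415.9 272.5] [23.4 26.7] [ 0.4401 -0.3245]
top red 120 523 [416.  272.4] [416.  272.4] [23.3 26.8] [ 0.4402 -0.3246]
top red 150 460 [417.2 272.3] [416.8 272.4] [22.3 25.6] [ 0.4404 -0.3266]
top yellow 70 490 [331.7 202.8] [331.6 202.8] [23.4 24.9] [ 0.5962 -0.1295]
top yellow 120 489 [331.7 202.7] [331.6 202.8] [23.4 24.9] [ 0.5962 -0.1295]
top yellow 150 461 [331.7 202.2] [331.6 202.3] [22.5 24.8] [ 0.5973 -0.1293]
top yellow 180 425 [332.1 201.8] [332.1 201.8] [21.7 23.2] [ 0.5985 -0.1305]
top yellow 200 141 [331.5 202.1] [333.  201.3] [19.4 21. ] [ 0.5998 -0.1325]
top blue 70 444 [243.4 191.7] [243.5 191.9] [22.6 24.3] [0.6168 0.0746]
top blue 120 410 [243.1 191. ] [243.2 191.1] [22.4 22.7] [0.6185 0.0753]
top blue 150 389 [243.2 190.9] [243.2 191.1] [21.6 22.2] [0.6186 0.0752]
top orange 70 18171 [361.9  29.3] [400.6  32.3] [ 70.8 608.1] [ 1.0309 -0.3018]
top orange 70 583 [131. 270.] [131. 270.] [25.7 27.1] [0.4337 0.3152]
top orange 120 576 [131.1 270. ] [131.1 270. ] [25.5 27. ] [0.4338 0.3151]
top orange 150 556 [131.1 270.2] [131.1 270.2] [25.3
[... 2020 characters left out ...]
94 0.0749]
side blue 180 233 [306.4 185. ] [306.4 185. ] [12.2 21.8] [0.6197 0.0751]
side orange 70 16799 [466.6 170.7] [420.7 171. ] [136.6 335.1] [0.8873 0.0446]
side orange 70 515 [414.8 319.9] [416.  313.9] [30.5 39.3] [ 0.6657 -0.3197]
side orange 120 489 [415.3 320. ] [416.5 312.5] [32.6 38.6] [ 0.6679 -0.3175]
side orange 120 217 [206.8 144.3] [206.8 144.3] [10.5 23.3] [0.4345 0.3167]
side orange 150 203 [206.7 144.2] [206.7 144.1] [10.1 22.6] [0.4343 0.3173]
side orange 150 183 [417.3 320. ] [417.5 319.2] [14.5 25.8] [ 0.6627 -0.3295]
side orange 180 198 [206.7 144.1] [206.7 144.1] [ 9.9 22.4] [0.4344 0.3174]
side orange 200 189 [206.7 144.2] [206.7 144.2] [ 9.9 21.5] [0.4342 0.317 ]
```

```bash
python3 -m crank '[[[1,-1,1,0,-0.43],[1,-1,1,0,-0.43],[1,-1,1,0,0],[1,-1,1,0,0],[1,-1,1,0,0],[1,-1,1,0,0],[1,-1,1,0,0],[1,-1,1,0,0],[1,-1,1,0,0],[1,-1,1,0,0]]]' 60
python3 -m crank '[[[1,-1,0.5,0,0],[1,-1,0.5,0,0],[1,-1,0.5,0,0],[1,-1,0.5,0,0],[1,-1,0.5,0,0],[1,-1,0.5,0,0],[1,-1,0.5,0,0],[1,-1,0.5,0,0],[1,-1,0.5,0,0],[1,-1,0.5,0,0]]]'
python3 -m crank '[[[1,-1,-0.15,0,0],[1,-1,-0.15,0,0],[1,-1,-0.15,0,0],[1,-1,-0.15,0,0],[1,-1,-0.15,0,0],[1,-1,-0.15,0,0],[1,-1,-0.15,0,0],[1,-1,-0.15,0,0],[1,-1,-0.15,0,0],[1,0,0,0,0]]]'
cat >> h.py <<'E'
P={"red":(.440,-.328),"pad":(.434,.3155),"blue":(.619,.075),"yellow":(.5985,-.131),"L":(.6564,.0796),"M":(.6429,-.0296),"R":(.6295,-.1387)}
def go(name,z=None):
    "units of the move (tool x,y,z) to a place, and the turn units to the tray yaw"
    o=bot.observe(); Rm=R.from_euler("xyz",o["tool_rot"]).as_matrix(); e=np.array(o["ee_pos"])
    d=np.array([*P[name],e[2] if z is None else z])-e
    print("t",o["clock"],"pos",e.round(4),"rpy",np.round(o["tool_rot"],4),"F",np.round(o["contact_force"],1),"w",round(o["width"],4))
    print(name,"units",(Rm.T@d/.03).round(3),"turn",round((np.degrees(o["tool_rot"][2])-82.98)/8,3))
E
python3 -c "
from h import *
go('red',.025)"
```

```text
clock: 1.45
ee_pos: [0.4174, 0.3156, 0.2314]
tool_rot: [3.142, -0.0, 1.449]
contact_force: [-1.1, 0.2, -0.7]
width: 0.0853
clock: 2.7
ee_pos: [0.5293, -0.0002, 0.2312]
tool_rot: [-3.141, -0.0, 1.449]
contact_force: [1.3, -0.3, 0.2]
width: 0.0855
clock: 3.95
ee_pos: [0.455, -0.2647, 0.2313]
tool_rot: [-3.141, 0.001, 1.444]
contact_force: [0.0, -0.3, -0.6]
width: 0.0854
t 3.95 pos [ 0.455  -0.2647  0.2313] rpy [-3.1414e+00  9.0000e-04  1.4442e+00] F [ 0.  -0.3 -0.6] w 0.0854
red units [-2.149 -0.227  6.88 ] turn -0.029
```

```bash
python3 -m crank '[[[1,-1,-0.1,0,0],[1,-1,-0.1,0,0],[1,-0.15,0,1,0],[1,0,0,1,0],[1,0,0,1,0],[1,0,0,1,0],[1,0,0,0.5,0],[1,0,0,0,0]]]'
python3 - <<'E'
from h import *
go('red',.025)
c=bot.read_camera("side"); cv2.imwrite("pics/s1.png",cv2.resize(c["img"][220:420,180:400],None,fx=3,fy=3))
E
```

```text
clock: 4.95
ee_pos: [0.4423, -0.3247, 0.0956]
tool_rot: [-3.14, -0.001, 1.45]
contact_force: [-0.9, 0.1, -0.6]
width: 0.0855
t 4.95 pos [ 0.4423 -0.3247  0.0956] rpy [-3.1399e+00 -1.1000e-03  1.4499e+00] F [-0.9  0.1 -0.6] w 0.0855
red units [-0.121 -0.059  2.352] turn 0.011
```

View pics/s1.png

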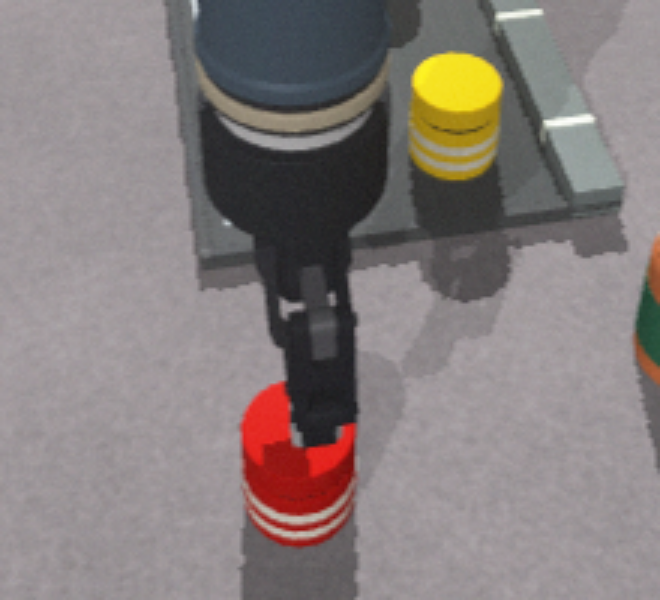

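The near finger, at crop (318,435), hangs over the near edge of the red cap, so the gripper looks centred. I'll descend and grip.

```bash
python3 -m crank '[[[1,-0.12,-0.06,0.5,0],[1,0,0,0.6,0],[1,0,0,0.6,0],[1,0,0,0.5,0],[1,0,0,0.25,0],[1,0,0,0,0],[0,0,0,0,0],[0,0,0,0,0],[0,0,0,0,0],[0,0,0,0,0]]]' 60
python3 -c "
from h import *
go('red',.025)"
```

```text
clock: 6.25
ee_pos: [0.4409, -0.3298, 0.0239]
tool_rot: [3.139, 0.001, 1.449]
contact_force: [-0.2, 0.2, 6.5]
width: 0.0549
t 6.25 pos [ 0.4409 -0.3298  0.0239] rpy [3.1394e+00 1.3000e-03 1.4488e+00] F [-0.2  0.2  6.5] w 0.0549
red units [ 0.057 -0.037 -0.038] turn 0.004
```

```bash
python3 -m crank '[[[0,0,0,-0.5,0],[0,0,0,-1,0],[0,0,0,-1,0],[0,0.5,0.3,-1,0],[0,1,0.3,-0.5,0],[0,1,0.2,0,0],[0,1,0.2,0,0],[0,1,0,0,0],[0,1,0,0,0],[0,1,0,0,0]]]'
python3 -m crank '[[[0,1,0,0,0],[0,1,0,0,0],[0,1,-0.3,0,0],[0,1,-0.4,0,0],[0,1,-0.4,0,0],[0,1,-0.4,0,0],[0,1,-0.4,0,0],[0,1,-0.4,0,0],[0,1,-0.4,0,0],[0,0.5,-0.3,0,0]]]'
python3 -c "
from h import *
go('pad',.1)"
```

```text
clock: 7.5
ee_pos: [0.4931, -0.1377, 0.1431]
tool_rot: [-3.141, -0.0, 1.449]
contact_force: [1.5, 0.4, -2.0]
width: 0.0548
clock: 8.75
ee_pos: [0.4378, 0.1566, 0.1431]
tool_rot: [-3.141, -0.0, 1.452]
contact_force: [0.4, -0.1, -2.3]
width: 0.0547
t 8.75 pos [0.4378 0.1566 0.1431] rpy [-3.1410e+00 -4.0000e-04  1.4516e+00] F [ 0.4 -0.1 -2.3] w 0.0547
pad units [ 5.245 -0.755  1.439] turn 0.024
```

```bash
python3 -m crank '[[[0,1,0,0,0],[0,1,-0.2,0,0],[0,1,-0.2,0,0],[0,1,-0.2,0,0],[0,0.8,-0.15,0,0],[0,0.45,0,0,0],[0,0,0,0.5,0],[0,0,0,0.4,0],[0,0,0,0,0],[0,0,0,0,0]]]'
python3 - <<'E'
from h import *
go('pad',.085)
c=bot.read_camera("side"); cv2.imwrite("pics/s2.png",cv2.resize(c["img"][40:200,130:300],None,fx=3.5,fy=3.5))
E
```

```text
clock: 10.0
ee_pos: [0.436, 0.3131, 0.1157]
tool_rot: [-3.142, 0.0, 1.448]
contact_force: [0.1, -0.3, -2.3]
width: 0.0549
t 10.0 pos [0.436  0.3131 0.1157] rpy [-3.1415e+00  3.0000e-04  1.4479e+00] F [ 0.1 -0.3 -2.3] w 0.0549
pad units [ 0.071 -0.074  1.024] turn -0.003
```

View pics/s2.png

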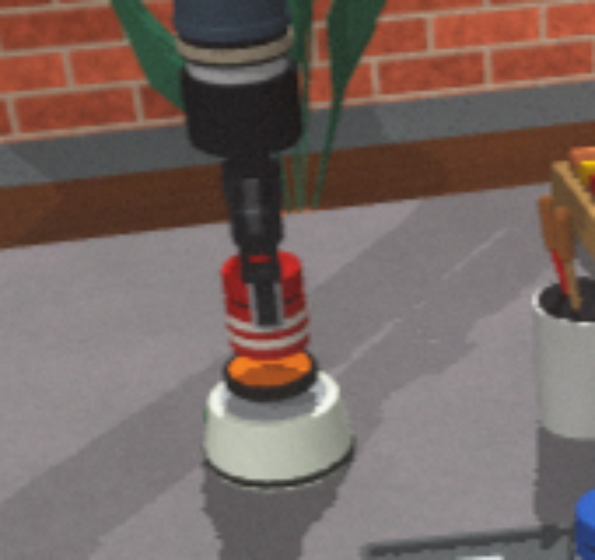

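The red jar, crop (265,310), hangs upright and centred over the orange pad at (270,370).

```bash
python3 -m crank '[[[0,0.07,-0.07,0.2,0],[0,0,0,0.2,0],[0,0,0,0.2,0],[0,0,0,0.2,0],[0,0,0,0.2,0],[0,0,0,0,0]]]' 80
python3 -c "
from h import *
go('pad',.085)"
```

```text
clock: 10.8
ee_pos: [0.4338, 0.3162, 0.0863]
tool_rot: [-3.141, 0.0, 1.449]
contact_force: [-3.9, -2.2, 9.0]
width: 0.0541
t 10.8 pos [0.4338 0.3162 0.0863] rpy [-3.1409e+00  1.0000e-04  1.4491e+00] F [-3.9 -2.2  9. ] w 0.0541
pad units [-0.023  0.01   0.043] turn 0.006
```

```bash
python3 -m crank '[[[0,0,0,0.1,0],[0,0,0,0.05,0],[0,0,0,0,0]]]'
python3 -c "
from h import *
go('pad',.085)"
```

```text
clock: 11.18
ee_pos: [0.434, 0.3163, 0.0848]
tool_rot: [-3.14, -0.001, 1.449]
contact_force: [-7.4, -5.6, 28.7]
width: 0.0543
t 11.175 pos [0.434  0.3163 0.0848] rpy [-3.1405e+00 -8.0000e-04  1.4489e+00] F [-7.4 -5.6 28.7] w 0.0543
pad units [-0.025  0.004 -0.008] turn 0.005
```

The force jumped to about 29 N, so the pad is on its stop. I'll hold for more than 2 s.

```bash
S='hold'; python3 -m crank '[[[0,0,0,0,0],[0,0,0,0,0],[0,0,0,0,0],[0,0,0,0,0],[0,0,0,0,0],[0,0,0,0,0],[0,0,0,0,0],[0,0,0,0,0],[0,0,0,0,0],[0,0,0,0,0]]]'
python3 - <<'E'
from h import *
c=bot.read_camera("side"); cv2.imwrite("pics/s3.png",cv2.resize(c["img"][40:200,130:300],None,fx=3.5,fy=3.5))
E
python3 -m crank '[[[0,0,0,0,0],[0,0,0,0,0],[0,0,0,0,0],[0,0,0,0,0],[0,0,0,0,0],[0,0,0,0,0],[0,0,0,0,0],[0,0,0,0,0],[0,0,0,0,0]]]'
```

```text
clock: 12.42
ee_pos: [0.434, 0.3163, 0.0848]
tool_rot: [-3.141, -0.001, 1.449]
contact_force: [-8.0, -5.3, 29.0]
width: 0.0541
clock: 13.6
ee_pos: [0.434, 0.3162, 0.0848]
tool_rot: [-3.141, -0.001, 1.449]
contact_force: [-7.8, -4.7, 28.5]
width: 0.0543
```

View pics/s3.png

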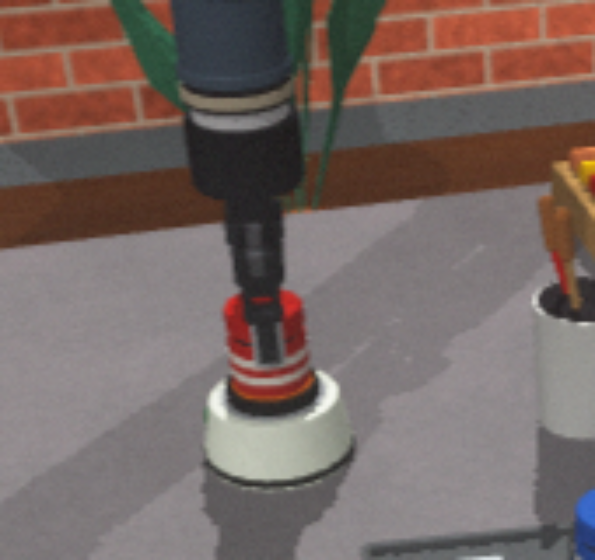

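The pad is pressed: the jar's underside sits at the level of the mixer's rim, around crop (270,395), and the jar is upright. It has been held for about 2.4 s, so next I lift and carry it to the middle tick.

```bash
python3 -m crank '[[[0,0,0,-0.3,0],[0,0,0,-0.6,0],[0,0,0,-1,0],[0,-0.5,0.2,-0.5,0],[0,-1,0.6,0,0],[0,-1,0.8,0,0],[0,-1,0.8,0,0],[0,-1,0.8,0,0],[0,-1,0.8,0,0],[0,-1,0.8,0,0]]]'
python3 -m crank '[[[0,-1,0.8,0,0],[0,-1,0.8,0,0],[0,-1,0.6,0,0],[0,-0.6,0.6,0,0],[0,0,0,0,0]]]'
python3 -c "
from h import *
go('M',.032)"
```

```text
clock: 14.85
ee_pos: [0.5532, 0.1025, 0.1526]
tool_rot: [-3.141, 0.001, 1.448]
contact_force: [0.4, -0.3, -2.5]
width: 0.0547
clock: 15.48
ee_pos: [0.6234, -0.0164, 0.1526]
tool_rot: [-3.141, 0.002, 1.444]
contact_force: [-0.1, 0.1, -2.0]
width: 0.0542
t 15.475 pos [ 0.6234 -0.0164  0.1526] rpy [-3.1412e+00  2.1000e-03  1.4439e+00] F [-0.1  0.1 -2. ] w 0.0542
M units [-0.346  0.703  4.019] turn -0.031
```

```bash
python3 -m crank '[[[0,-0.34,0.4,1,0],[0,0,0.05,1,0],[0,0,0,1,0],[0,0,0,0.5,0],[0,0,0,0.2,0],[0,0,0,0.1,0],[0,0,0,0.1,0],[0,0,0,0.05,0],[0,0,0,0,0],[0,0,0,0,0]]]'
python3 -c "
from h import *
go('M',.032)"
```

```text
clock: 16.73
ee_pos: [0.6357, -0.024, 0.035]
tool_rot: [3.141, -0.0, 1.449]
contact_force: [-0.2, -0.3, -2.2]
width: 0.0539
t 16.725 pos [ 0.6357 -0.024   0.035 ] rpy [ 3.1412e+00 -1.0000e-04  1.4491e+00] F [-0.2 -0.3 -2.2] w 0.0539
M units [-0.155  0.261  0.1  ] turn 0.006
```

```bash
python3 -m crank '[[[0,-0.15,0,0.05,0],[0,0,0,0.05,0],[0,0,0,0.02,0],[0,0,0.07,0,0],[0,0,0.07,0,0],[0,0,0,0,0]]]'
python3 -c "
from h import *
go('M',.032)"
```

```text
clock: 17.48
ee_pos: [0.6353, -0.0296, 0.0322]
tool_rot: [-3.133, 0.0, 1.448]
contact_force: [-10.9, 0.1, 15.2]
width: 0.0546
t 17.475 pos [ 0.6353 -0.0296  0.0322] rpy [-3.1329  0.      1.4482] F [-10.9   0.1  15.2] w 0.0546
M units [0.03  0.251 0.005] turn -0.0
```

```bash
python3 -m crank '[[[0,0,0,-0.04,0],[0,0,0,0,0],[0,0,0,0,0]]]'
python3 - <<'E'
from h import *
go('M',.032)
c=bot.read_camera("side"); cv2.imwrite("pics/s4.png",cv2.resize(c["img"][160:310,220:400],None,fx=4,fy=4))
E
```

```text
clock: 17.85
ee_pos: [0.6394, -0.0287, 0.0321]
tool_rot: [3.141, -0.0, 1.449]
contact_force: [-0.5, 0.3, -2.8]
width: 0.0544
t 17.85 pos [ 0.6394 -0.0287  0.0321] rpy [ 3.1415e+00 -2.0000e-04  1.4495e+00] F [-0.5  0.3 -2.8] w 0.0544
M units [-0.017  0.12   0.002] turn 0.009
```

View pics/s4.png

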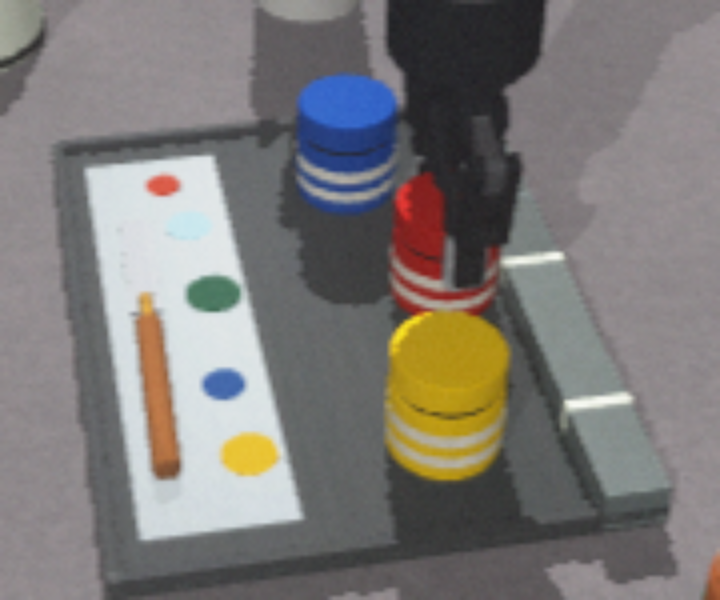

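The red jar, crop (445,245), stands at the middle tick and close to the ledge. The earlier resistance was floor friction, and with the load taken off it slid on. I'll ease it back until it touches the ledge.

```bash
python3 -m crank '[[[0,0,0.06,0,0],[0,0,0.06,0,0],[0,0,0,0,0]]]'
python3 -m crank '[[[0,0,0.06,0,0],[0,0,0,0,0]]]'
python3 -c "
from h import *
go('M',.032)"
```

```text
clock: 18.27
ee_pos: [0.643, -0.0295, 0.0323]
tool_rot: [3.141, 0.0, 1.449]
contact_force: [-0.5, -0.3, -1.9]
width: 0.0543
clock: 18.52
ee_pos: [0.6435, -0.0295, 0.0322]
tool_rot: [-3.139, -0.0, 1.449]
contact_force: [-4.9, 0.3, 0.2]
width: 0.0546
t 18.525 pos [ 0.6435 -0.0295  0.0322] rpy [-3.1391e+00 -1.0000e-04  1.4491e+00] F [-4.9  0.3  0.2] w 0.0546
M units [-0.005 -0.019  0.006] turn 0.006
```

It touches the ledge at 5 N, right at the predicted spot. I'll release and rise.

```bash
python3 -m crank '[[[0,0,-0.02,0.03,0],[0.8,0,0,0,0],[0.9,0,0,0,0],[0.9,0,0,0,0],[0.9,0,0,-0.3,0],[0.9,0,0,-0.6,0],[0.9,0,0,-1,0],[0.9,0,0,-1,0],[0.9,0,0,-0.5,0],[0.9,0,0,0,0]]]'
python3 -c "
from h import *
go('yellow',.033); go('blue',.033)"
```

```text
clock: 19.77
ee_pos: [0.6448, -0.0296, 0.1351]
tool_rot: [3.139, -0.001, 1.449]
contact_force: [-0.1, -0.1, -0.2]
width: 0.0768
t 19.775 pos [ 0.6448 -0.0296  0.1351] rpy [ 3.1386e+00 -7.0000e-04  1.4491e+00] F [-0.1 -0.1 -0.2] w 0.0768
yellow units [-3.545 -1.13   3.398] turn 0.006
t 19.775 pos [ 0.6448 -0.0296  0.1351] rpy [ 3.1386e+00 -7.0000e-04  1.4491e+00] F [-0.1 -0.1 -0.2] w 0.0768
blue units [ 3.354 -1.286  3.403] turn 0.006
```

```bash
python3 -m crank '[[[1,-1,-0.4,0,0],[1,-1,-0.4,0,0],[1,-1,-0.33,0,0],[1,-0.54,0,0.4,0],[1,0,0,1,0],[1,0,0,1,0],[1,0,0,0.6,0],[1,0,0,0.3,0],[1,0,0,0,0],[1,0,0,0,0]]]' 25
python3 -m crank '[[[0,0,0,0,0],[0,0,0,0,0],[0,0,0,0,0],[0,0,0,0,0]]]' 25
python3 -c "
from h import *
go('R',.033)"
```

```text
clock: 21.02
ee_pos: [0.5982, -0.131, 0.0354]
tool_rot: [3.14, -0.0, 1.449]
contact_force: [0.1, -0.0, -0.2]
width: 0.0856
clock: 21.52
ee_pos: [0.598, -0.1314, 0.0355]
tool_rot: [3.14, 0.0, 1.449]
contact_force: [-0.2, -1.0, 5.8]
width: 0.0553
t 21.525 pos [ 0.598  -0.1314  0.0355] rpy [3.1400e+00 2.0000e-04 1.4489e+00] F [-0.2 -1.   5.8] w 0.0553
R units [-0.114  1.072  0.084] turn 0.004
```

```bash
python3 -m crank '[[[0,0,0,-0.05,0],[0,-0.11,0.2,0,0],[0,0,0.3,0,0],[0,0,0.3,0,0],[0,0,0.17,0,0],[0,0,0,0,0],[0,0,0,0,0]]]'
python3 -c "
from h import *
go('R',.033)"
```

```text
clock: 22.4
ee_pos: [0.6257, -0.1376, 0.0357]
tool_rot: [-3.141, -0.0, 1.449]
contact_force: [-0.7, -0.3, -2.1]
width: 0.0554
t 22.4 pos [ 0.6257 -0.1376  0.0357] rpy [-3.1413 -0.      1.449 ] F [-0.7 -0.3 -2.1] w 0.0554
R units [-0.02   0.129  0.089] turn 0.005
```

```bash
python3 -m crank '[[[0,0,0.06,0,0],[0,0,0.06,0,0],[0,0,0.06,0,0],[0,0,0,0,0]]]'
python3 -c "
from h import *
go('R',.033)"
```

```text
clock: 22.9
ee_pos: [0.6291, -0.1381, 0.0358]
tool_rot: [-3.137, -0.001, 1.449]
contact_force: [-5.3, 1.0, 2.4]
width: 0.0553
t 22.9 pos [ 0.6291 -0.1381  0.0358] rpy [-3.1366e+00 -8.0000e-04  1.4489e+00] F [-5.3  1.   2.4] w 0.0553
R units [-0.019  0.017  0.093] turn 0.004
```

Yellow has touched the ledge as well. I'll release it, rise and go to blue.

```bash
python3 -m crank '[[[0,0,-0.03,0.03,0],[0.8,0,0,0,0],[0.9,0,0,0,0],[0.9,0,0,0,0],[0.9,0,0,-0.3,0],[0.9,0,0,-0.6,0],[0.9,0,0,-1,0],[0.9,0,0,-1,0],[0.9,0,0,-0.5,0],[0.9,1,0,0,0]]]'
python3 -m crank '[[[1,1,-0.2,0,0],[1,1,-0.2,0,0],[1,1,-0.2,0,0],[1,1,-0.2,0,0],[1,1,0,0,0],[1,0,0,0,0]]]'
python3 - <<'E'
from h import *
go('blue',.035)
c=bot.read_camera("side"); cv2.imwrite("pics/s5.png",cv2.resize(c["img"][140:310,220:400],None,fx=3.5,fy=3.5))
E
```

```text
clock: 24.15
ee_pos: [0.6345, -0.1118, 0.1396]
tool_rot: [3.138, 0.002, 1.444]
contact_force: [0.4, -0.1, -0.9]
width: 0.0765
clock: 24.9
ee_pos: [0.6283, 0.0471, 0.137]
tool_rot: [-3.141, -0.002, 1.454]
contact_force: [-0.4, 0.4, -0.1]
width: 0.0857
t 24.9 pos [0.6283 0.0471 0.137 ] rpy [-3.1411e+00 -1.7000e-03  1.4545e+00] F [-0.4  0.4 -0.1] w 0.0857
blue units [ 0.883 -0.413  3.403] turn 0.044
```

View pics/s5.png

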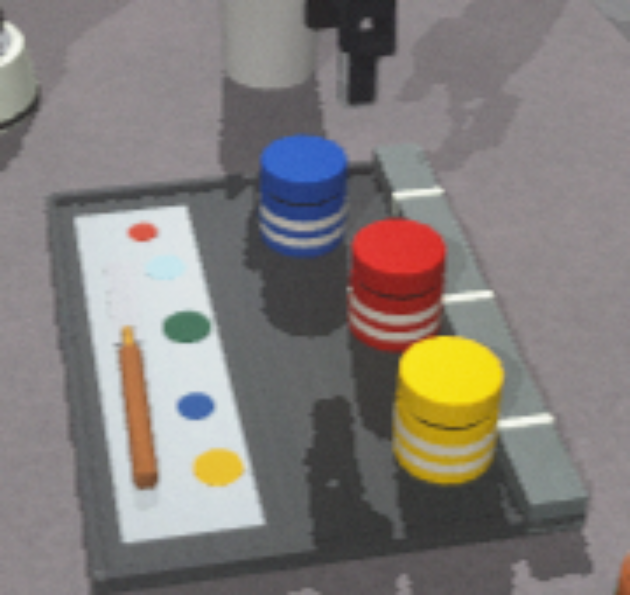

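Red at (397,285) and yellow at (448,408) both stand upright against the ledge at their ticks. Blue, at (303,195), is still off the ledge and comes next.

```bash
python3 -m crank '[[[1,0.88,-0.41,0,0],[1,0,0,0.4,0],[1,0,0,1,0],[1,0,0,1,0],[1,0,0,0.6,0],[1,0,0,0.3,0],[1,0,0,0.03,0],[1,0,0,0,0],[0,0,0,0,0],[0,0,0,0,0]]]' 25
python3 -m crank '[[[0,0,0,0,0],[0,0,0,-0.05,0]]]'
python3 -c "
from h import *
go('L',.035)"
```

```text
clock: 26.2
ee_pos: [0.6201, 0.0718, 0.0382]
tool_rot: [3.14, -0.001, 1.449]
contact_force: [-0.4, 2.0, 2.4]
width: 0.0555
clock: 26.45
ee_pos: [0.6189, 0.071, 0.0384]
tool_rot: [-3.141, 0.0, 1.45]
contact_force: [-0.1, -0.8, -3.3]
width: 0.0555
t 26.45 pos [0.6189 0.071  0.0384] rpy [-3.1409e+00  4.0000e-04  1.4495e+00] F [-0.1 -0.8 -3.3] w 0.0555
L units [0.435 1.205 0.113] turn 0.009
```

```bash
python3 -m crank '[[[0,0.2,0.3,0,0],[0,0.2,0.3,0,0],[0,0.03,0.3,0,0],[0,0,0.2,0,0],[0,0,0.05,0,0],[0,0,0.05,0,0],[0,0,0,0,0]]]'
python3 -c "
from h import *
go('L',.035)"
```

```text
clock: 27.32
ee_pos: [0.6568, 0.0793, 0.0384]
tool_rot: [3.141, 0.0, 1.449]
contact_force: [-0.6, -0.0, -2.2]
width: 0.0556
t 27.325 pos [0.6568 0.0793 0.0384] rpy [3.1411e+00 2.0000e-04 1.4490e+00] F [-0.6 -0.  -2.2] w 0.0556
L units [ 0.007 -0.016  0.114] turn 0.005
```

```bash
python3 -m crank '[[[0,0,0.06,0,0],[0,0,0,0,0]]]'
python3 -m crank '[[[0,0,0.05,0,0],[0,0,0,0,0]]]'
```

```text
clock: 27.58
ee_pos: [0.6579, 0.0792, 0.0384]
tool_rot: [-3.14, 0.0, 1.449]
contact_force: [-1.8, 0.1, -2.2]
width: 0.0553
clock: 27.82
ee_pos: [0.6582, 0.0791, 0.0385]
tool_rot: [-3.137, 0.0, 1.449]
contact_force: [-5.5, 0.2, 1.3]
width: 0.0552
```

Blue touches the ledge. I'll release, rise well clear and back away for the final check.

```bash
python3 -m crank '[[[0,0,-0.04,0.03,0],[0.8,0,0,0,0],[0.9,0,0,0,0],[0.9,0,0,0,0],[0.9,0,0,-0.3,0],[0.9,0,0,-0.6,0],[0.9,0,0,-1,0],[0.9,0,0,-1,0],[0.9,0,0,-1,0],[0.9,0,0,-1,0]]]'
python3 -m crank '[[[0.9,0,-0.5,-1,0],[0.9,1,-1,-0.5,0],[0.9,1,-1,0,0],[0.9,1,-1,0,0],[0.9,1,-1,0,0],[0.9,1,-1,0,0],[0.9,1,-0.5,0,0],[0.9,1,0,0,0],[0.9,1,0,0,0],[0.9,1,0,0,0]]]'
python3 -m crank '[[[0.9,1,0,0,0],[0.9,1,0,0,0],[0.9,1,0,0,0],[0.9,0.5,0,0,0],[0.9,0,0,0,0]]]'
python3 - <<'E'
from h import *
go("pad")
o=np.array(P["M"]); ex=np.array([.9925,-.1223]); ey=np.array([.1223,.9925])
for cn,vs in(("top",(120,150,180)),("side",(150,180,200))):
    c=bot.read_camera(cn); cv2.imwrite(f"pics/{cn}9.png",c["img"])
    for n in("red","yellow","blue"):
        for v in vs:
            for b in blobs(c,n,v):
                p=ray(c,b[2][0],.068); q=p-o
                if abs(q@ex)<.12 and abs(q@ey)<.2: print(cn,n,v,"tray x,y",round(.07+q@ex,4),round(q@ey,4)); break
    b=[b for b in blobs(c,"orange",150) if b[0]<1000]; print("pad",[ray(c,x[2][0],.073).round(3) for x in b])
cv2.imwrite("pics/fin.png",np.hstack([cv2.imread("pics/top9.png")[100:320,90:450],cv2.imread("pics/side9.png")[100:320,170:500]]))
E
```

```text
clock: 29.08
ee_pos: [0.6591, 0.0791, 0.1875]
tool_rot: [3.14, -0.001, 1.449]
contact_force: [0.3, 0.4, -0.6]
width: 0.0769
clock: 30.32
ee_pos: [0.5132, 0.37, 0.2316]
tool_rot: [3.14, -0.002, 1.449]
contact_force: [-0.0, 0.1, 1.2]
width: 0.077
clock: 30.95
ee_pos: [0.5254, 0.4739, 0.2302]
tool_rot: [3.141, -0.0, 1.45]
contact_force: [0.1, 0.0, -0.2]
width: 0.0775
t 30.95 pos [0.5254 0.4739 0.2302] rpy [ 3.1413e+00 -2.0000e-04  1.4503e+00] F [ 0.1  0.  -0.2] w 0.0775
pad units [-5.607e+00 -2.388e+00 -2.000e-03] turn 0.014
top red 120 tray x,y 0.0686 0.0024
top red 150 tray x,y 0.0694 0.0021
top yellow 120 tray x,y 0.0667 -0.106
top yellow 150 tray x,y 0.0681 -0.1058
top yellow 180 tray x,y 0.0695 -0.1066
top blue 120 tray x,y 0.0688 0.1112
top blue 150 tray x,y 0.0693 0.1114
pad [array([0.433, 0.315])]
side red 150 tray x,y 0.0703 0.0001
side red 180 tray x,y 0.0707 0.0013
side red 200 tray x,y 0.0705 0.0016
side yellow 150 tray x,y 0.0652 -0.1231
side yellow 180 tray x,y 0.0686 -0.1136
side yellow 200 tray x,y 0.0706 -0.1089
side blue 150 tray x,y 0.0704 0.1103
side blue 180 tray x,y 0.0707 0.1112
pad [array([ 0.664, -0.33 ]), array([0.434, 0.317]), array([ 0.461, -0.13 ])]
```

View pics/fin.png

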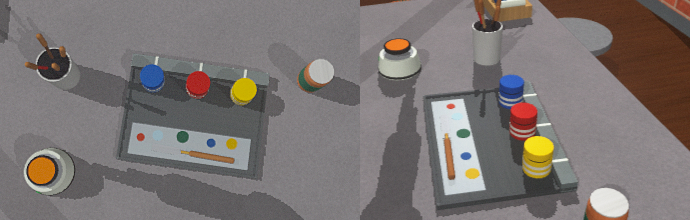

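The final pictures show blue (152,77), red (198,83) and yellow (243,91) in an even row against the ledge at the ticks. The pad is up, and the pot, knife and tin have not moved.

```bash
python3 -c "
from plant import bot
print(bot.hand_in())"
```

```text
the job is handed in; nothing more can be done
None
```

The red jar was pressed on the mixer and all three jars now stand in a row at their ticks. I handed the job in at about 31 s, and no verdict is reported.

- **Press:** I gripped the red jar and pressed it onto the pad until the force rose from about 9 N to 29 N, which shows the pad on its stop. I held it there for about 2.4 s, upright and within about 1 mm of centre.
- **Placing:** I set red down at the middle tick. I gripped yellow and blue lightly and slid each one back. All three were moved until they touched the ledge, at about 5 N each, then released.

Last checks, tray coordinates in mm (target x is 70). Each pair runs across the two cameras' best readings:

| Jar | x | y | Target y |
|---|---|---|---|
| red | 69–71 | 0–2 | 0 |
| yellow | 68–71 | −106 to −109 | −110 |
| blue | 69–71 | 110–111 | +110 |

Some looser colour thresholds put yellow as far off as x = 65, y = −123, because they took in the side of its cap. I did not count those readings.

By eye in the last pictures, all jars are upright, the pad is back up, and the brush pot, knife and tin are where they started. The arm was clear of everything.

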